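# Weigh out the full cartridge and lock it in the quarter-turn dock

### The arm

A 6-joint arm with a two-finger parallel gripper is mounted at the origin on a cart in front of the work surface, level with it; the furniture and walls round the work are solid. World frame = base frame: x ahead of the robot, y to its left, z up, the work surface at z = 0. Lengths are in mm, angles in rad, forces in N, time in s.
With the tool pointing down it reaches from about 275 to 750 mm from the base axis. Payload 10.2 kg.
Tool frame: the origin (TCP) lies at the very end of the fingers, on their centre line; the grasp point (between the pads) lies 19 mm behind it; z points along the fingers, y is the line along which they close (so a half turn about z gives the same grasp; the last joint's range is limited). The gripper opens to 85 mm and grips with 20 to 120 N. Pads are 22 mm wide; open, the fingers measure 114 mm over their backs; the gripper's body (76 mm by 85 mm) begins 54 mm behind the grasp point. The pads swing forward as they close: fully open they stand 13 mm farther back than shut.
Start: joints at [0.935, 0.313, 1.498, -0, 1.331, -0.223], TCP at [210.63, 480.901, 208.694] pointing down, gripper open.
Joint ranges: [-2.94, 2.94], [-0.97, 2.17], [0.19, 2.56], [-1.23, 4.37], [0.02, 3.11], [-2.88, 2.88]. Speed limits (rad/s): [2.39, 2.39, 3.01, 3.14, 3.14, 3.14].

### API

Orientations are given as a unit quaternion [w, x, y, z].
In Python, from rig import * gives the robot as it stands. The module is installed in compiled form; this text tells all that it offers.
- The arm moves only by the shell command python3 -m crank 'ROWS' [FORCE]. ROWS is JSON, a list that holds one entry, the list of rows, each a list of 7 numbers: the shift along the tool's x, y, z in units of 25 mm (1.0 is 25 mm), then the turn, a rotation vector about the tool's x, y, z in units of 8 degrees (1.0 is 8 degrees), then the finger opening in mm, from 0 to 85.4. A call has exactly 8 rows; each row shifts and turns the commanded pose from where the row before left it, along the tool's axes as they then stand; what a row does not reach is not made up. A row lasts 1/10 s, in which the tool goes at most 50 mm and 8.59 degrees, less where a joint would pass 70% of its speed; a pose out of reach is approached as far as the arm can. A call is refused whole if a number of a shift passes 1 or a number of a turn 1, either way. A call with a gripper value outside its range is refused whole. The fingers move at their own pace and stop on an object; FORCE is the grip in N (left out, the last holds). Time passes only in rows, so rows that do not move let the fingers close, or fill a call up. It gives the time, the measured TCP pose, the force, the opening and the grip force at its end, in the units of the state.
- sense(): the state, without advancing time (a new reading comes with each control period).
- capture(name): name is "scene" or "top" or "wrist"; returns the picture (420x560x3 uint8, blue, green, red); there is no depth.
- camera_model(name): a dict with "fx", "fy", "cx", "cy" (pixels), "world_from_camera" (4x4, takes a point from camera to world coordinates); the wrist camera has in their place "T_tool_cam" (4x4, takes a point from camera to tool coordinates, whose origin is the TCP and whose axes are the flange's). Camera axes: x right, y up, looking along -z (the intrinsics and any distortion apply to the point x, -y, -z); pixel columns grow to the right and rows downward; lengths in mm; the calibration is good to about 2 mm. A picture is of the moment at which its call begins: read the wrist's pose just before it. camera_model takes no time and is no camera call.
- finish_job(): hands the job in; it is judged then, once.
The state is a dict: "time_s": time; "joints": joint angles; "dq": joint speeds; "tau": joint torques, N m; "eef_pos": TCP position; "ee_rot": TCP orientation; "force": force on the tool from outside, world axes, zero at the start; "wrist_torque": the same for the moment, N m; "grip_width": opening from 0.0 (shut) to 1.0 (fully open); "grip_force": force on a finger pad.
Only numpy, scipy, OpenCV 4.12 (cv2) and the standard library are available. Lean on these libraries where they do the work, as an engineer would, in place of code of your own. Each camera call takes 0.05 s, during which the arm holds its last target. There are 200 camera calls.

### The job

One of the two look-alike steel cartridges is full and so a little heavier, the other is spent: set the one from the blue stand gently on the empty pan of the balance, opposite its twin, let go and wait until the beam has tipped to the heavier side and come to rest. Then put the heavier one upright in the bore of the metal dock: pressing lightly, turn it clockwise (seen from above) until it drops over the hidden key, turn it on clockwise to the stop, so that the white bar on its top lines up with the red marks, and let go. Leave the lighter one standing on its pan; do not slam, press or lean on the balance, and do not force the cartridge in the dock (a few newtons are enough).

Things in the scene. Friction and masses are not known exactly. Their poses are not given: they have to be found in the camera images.
- cartridge_p: one of two look-alike steel cartridges, cylinder 44 mm wide, 95 mm tall, 0.2 to 0.3 kg, starts upright on the balance's left pan or in the stand. Origin: centre of underside, z up. A slot 8 mm wide, 14 mm deep crosses the underside along its x axis; the white bar on top (30 x 6 mm, topmost 4 mm) lies along x too; a half turn changes nothing. Grip the plain side, 25 to 85 mm up
- cartridge_q: the other cartridge, same size, look, slot and bar; starts in the place (left pan or stand) that the first does not have. Which of the two is heavier (by 0.03 to 0.07 kg) only the balance tells; the light one weighs under 2.4 N
- balance: grey two-pan trip balance, fixed: base 100 (x) x 300 (y) mm, origin at the centre of its underside, x to its back, y along the beam; between the pans a pillar with white scale plate and red pointer, 113 mm high. The round flat steel pans (96 mm) stay level as the beam tips
- balance_beam (a joint): tilt of the beam, rad: 0 level, -0.10 = left pan (+y of the balance) down on its stop, +0.10 = right pan down on its stop. Loaded with both cartridges it goes slowly (damped, about 2 s) to the stop of the heavier side. Starts at the left stop, one cartridge on the left pan
- pan_left_top (a point): centre of the left pan's top face (at +y of the balance, 115 mm from its middle); moves with the beam: 54.5 mm high when down, 77.5 mm when up
- pan_right_top (a point): centre of the right pan's top face (at -y of the balance, 115 mm from its middle), same heights; empty and up at the start, when about 2 N push it down
- stand: blue storage block 124 (x) x 66 (y) x 62 mm, fixed, origin at the centre of its underside; two round recesses 54 mm wide, 7.5 mm deep, at x = -30 and +30 mm; one cartridge stands in the far (+x) one, its underside 54.5 mm high
- dock: quarter-turn dock, fixed: aluminium block 88 x 88 mm, top 40 mm high, gauge behind at +x (76 mm high), brass hose nozzle at -y. Origin: centre of underside, on the axis of the upright bore (47 mm wide, 3 mm chamfer at the mouth). Red marks on top lie along the dock's x axis: the white bar lies along them when the cartridge is at the clockwise stop (open)
- dock_floor (a point): centre of the bore's floor, 14 mm above the dock's origin. From it rises a brass key (36 x 6 mm, 6 to 12 mm high, unmeasured) on a stiff valve stem (0.12 N m), which starts 0.4 to 1.15 rad anticlockwise (from above) of the marks, unmeasured. A cartridge first rests on the key; with its slot within 0.05 rad of the key it can drop to the floor and then turns the key (0.05 rad play)
There are look-alikes about, which are no part of the job. What is shaped like the cartridge_p but yellow is not meant. What is shaped like the cartridge_q but yellow is not meant.

How it is judged (in metres and radians):
On the way, in this order (a step that is already met when the one before it is completed fails the run):
1. both cartridges stand on the two pans, let go, and the beam has tipped to one side and come to rest ((((distance between cartridge_p and pan_left_top below 0.035 m and angle between cartridge_p's own z axis and vertical below 0.08 rad) and (distance between cartridge_q and pan_right_top below 0.035 m and angle between cartridge_q's own z axis and vertical below 0.08 rad)) or ((distance between cartridge_q and pan_left_top below 0.035 m and angle between cartridge_q's own z axis and vertical below 0.08 rad) and (distance between cartridge_p and pan_right_top below 0.035 m and angle between cartridge_p's own z axis and vertical below 0.08 rad))) and (value of joint balance_beam below -0.07 rad or value of joint balance_beam above 0.07 rad) and velocity of joint balance_beam between -0.02 and 0.02 rad/s and contact force between the fingers and cartridge_p below 0.05 N and contact force between the fingers and cartridge_q below 0.05 N and contact force between the arm and balance below 0.05 N), for 0.4 s.
2. a cartridge has dropped over the key in the dock (((horizontal distance between cartridge_p and dock below 0.005 m and z of cartridge_p in the frame of dock below 0.0175 m and angle between cartridge_p's own z axis and vertical below 0.1 rad) or (horizontal distance between cartridge_q and dock below 0.005 m and z of cartridge_q in the frame of dock below 0.0175 m and angle between cartridge_q's own z axis and vertical below 0.1 rad))), for 0.1 s.
At the end, for the whole second after the job is handed in: heavier cartridge home over the key in the dock (underside under 17.5 mm above its origin, within 5 mm of its axis, upright), white bar within 0.22 rad of the red marks; the lighter (weighing under 2.4 N) upright on a pan, within 35 mm of its centre; both released and at rest (((horizontal distance between cartridge_p and dock below 0.005 m and z of cartridge_p in the frame of dock below 0.0175 m and angle between cartridge_p's own z axis and vertical below 0.1 rad and angle between the x axis of cartridge_p and the x axis of dock, either way round below 0.22 rad and ((distance between cartridge_q and pan_left_top below 0.035 m and angle between cartridge_q's own z axis and vertical below 0.08 rad) or (distance between cartridge_q and pan_right_top below 0.035 m and angle between cartridge_q's own z axis and vertical below 0.08 rad)) and contact force between cartridge_q and balance below 2.4 N) or (horizontal distance between cartridge_q and dock below 0.005 m and z of cartridge_q in the frame of dock below 0.0175 m and angle between cartridge_q's own z axis and vertical below 0.1 rad and angle between the x axis of cartridge_q and the x axis of dock, either way round below 0.22 rad and ((distance between cartridge_p and pan_left_top below 0.035 m and angle between cartridge_p's own z axis and vertical below 0.08 rad) or (distance between cartridge_p and pan_right_top below 0.035 m and angle between cartridge_p's own z axis and vertical below 0.08 rad)) and contact force between cartridge_p and balance below 2.4 N)) and linear speed of each of cartridge_p, cartridge_q below 0.02 m/s and contact force between the fingers and cartridge_p below 0.05 N and contact force between the fingers and cartridge_q below 0.05 N); the robot touches nothing.
It fails at once if a cartridge tipped over (more than 0.7 rad) (angle between any of cartridge_p, cartridge_q's own z axis and vertical above 0.7 rad).
It fails at once if a cartridge slammed or pressed on the balance (over 15 N) (contact force between any of cartridge_p, cartridge_q and balance above 15 N).
It fails at once if the robot leans on the balance (over 8 N) (contact force between the arm and balance above 8 N).
It fails at once if the cartridge forced in the dock (over 25 N) (contact force between any of cartridge_p, cartridge_q and dock above 25 N).
It also fails if it takes over 72 s, if anything falls off the work surface, if the arm or the gripper's body presses on something with over 40 N, if the wrist force passes 120 N, or if a joint passes its speed limit or range.

## Working session

There is one attempt and no reset: what is moved stays moved. The work goes in short steps, Python scripts to look and compute and a shell command to move; the robot and the scene stay as the last step left them, time stands still between calls to the robot, and variables do not carry over. Pictures are saved under pics/ and viewed, at most 12 in all, crops included, and the job is handed in when it is done.

```bash
mkdir -p pics; python3 - <<'E'
from rig import *
import cv2,numpy as np
s=sense();print({k:np.round(v,3).tolist() for k,v in s.items()})
for n in("scene","top"):
    cv2.imwrite(f"pics/{n}0.png",capture(n));m=camera_model(n);print(n,{k:np.round(v,4).tolist() for k,v in m.items()})
print({k:np.round(v,4).tolist() for k,v in camera_model("wrist").items()})
E
```

```text
{'time_s': 0.0, 'joints': [0.935, 0.313, 1.498, -0.0, 1.331, -0.223], 'dq': [0.001, -0.0, -0.001, -0.0, -0.002, -0.002], 'tau': [0.001, -41.226, -25.975, -0.0, 0.004, -0.0], 'eef_pos': [210.444, 480.652, 208.121], 'ee_rot': [-0.0, 0.205, 0.979, -0.001], 'force': [-0.986, -0.511, -0.068], 'wrist_torque': [0.02, -0.021, -0.011], 'grip_force': 0.0, 'grip_width': 1.0}
scene {'fx': 491.2121, 'fy': 491.2121, 'cx': 275.2893, 'cy': 215.3357, 'world_from_camera': [[0.8665, 0.3796, -0.3243, 40.213], [-0.4991, 0.6443, -0.5795, -476.3513], [-0.011, 0.6639, 0.7477, 995.8532], [0.0, 0.0, 0.0, 1.0]]}
top {'fx': 451.4935, 'fy': 451.4935, 'cx': 280.4894, 'cy': 208.9377, 'world_from_camera': [[-0.0288, 0.9975, -0.065, 366.7605], [-0.9996, -0.0287, 0.003, 208.9479], [0.0011, 0.065, 0.9979, 1503.9339], [0.0, 0.0, 0.0, 1.0]]}
{'fx': 351.7623, 'fy': 351.7623, 'cx': 283.2918, 'cy': 207.9737, 'T_tool_cam': [[-0.0001, 0.951, 0.3091, 80.4434], [1.0, 0.0002, -0.0006, -1.0874], [-0.0006, 0.3091, -0.951, -165.2884], [0.0, 0.0, 0.0, 1.0]]}
```

View pics/top0.png

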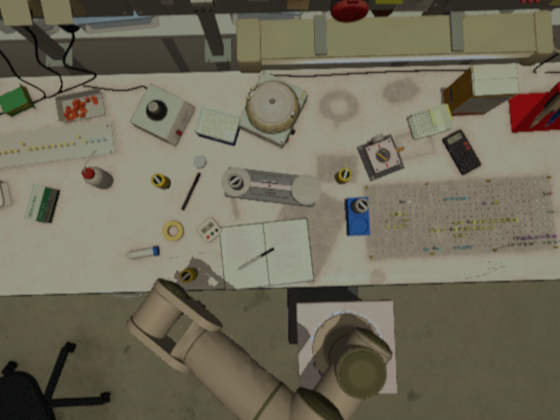

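View pics/scene0.png

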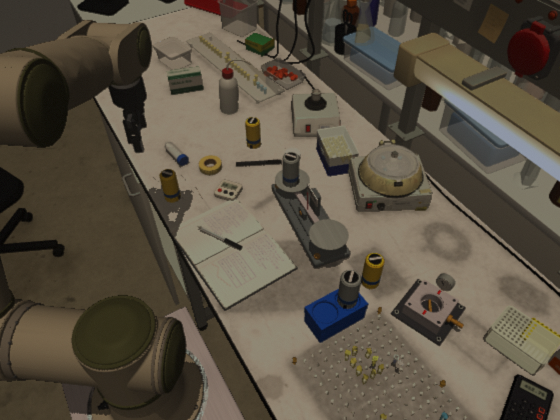

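The top view shows the loaded left pan at about (235,181), the empty right pan at (306,190), the stand cartridge at (361,206) with a yellow decoy at (344,175), and the dock at (383,157). I'll enlarge the relevant regions.

```bash
cat > h.py <<'E'
from rig import *
import cv2,numpy as np
from scipy.spatial.transform import Rotation as R
def ray(n,u,v,T=None):
    m=camera_model(n)
    if T is None:T=np.array(m["world_from_camera"])
    d=T[:3,:3]@np.array([(u-m["cx"])/m["fx"],-(v-m["cy"])/m["fy"],-1]);return T[:3,3],d
def onz(n,u,v,z,T=None):
    o,d=ray(n,u,v,T);return o+d*(z-o[2])/d[2]
def tool():
    s=sense();q=s["ee_rot"];T=np.eye(4);T[:3,:3]=R.from_quat([q[1],q[2],q[3],q[0]]).as_matrix();T[:3,3]=s["eef_pos"];return T
def wT(): return tool()@np.array(camera_model("wrist")["T_tool_cam"])
def proj(n,p,T=None):
    m=camera_model(n)
    if T is None:T=np.array(m["world_from_camera"])
    c=np.linalg.inv(T)@np.append(p,1);return np.round([m["cx"]+m["fx"]*c[0]/-c[2],m["cy"]-m["fy"]*c[1]/-c[2]],1)
def tri(a,b):
    (o1,d1),(o2,d2)=a,b;A=np.stack([d1,-d2],1);t=np.linalg.lstsq(A,o2-o1,rcond=None)[0];p,q=o1+d1*t[0],o2+d2*t[1];return (p+q)/2,np.linalg.norm(p-q)
E
python3 - <<'E'
from h import *
a=cv2.imread("pics/top0.png")[125:245,215:415];b=cv2.imread("pics/scene0.png")[140:345,265:465]
a=cv2.resize(a,(800,480),interpolation=cv2.INTER_CUBIC);cv2.imwrite("pics/topc.png",a)
b=cv2.resize(b,(585,600),interpolation=cv2.INTER_CUBIC);cv2.imwrite("pics/scenec.png",b)
E
```

```text
(no output)
```

View pics/topc.png

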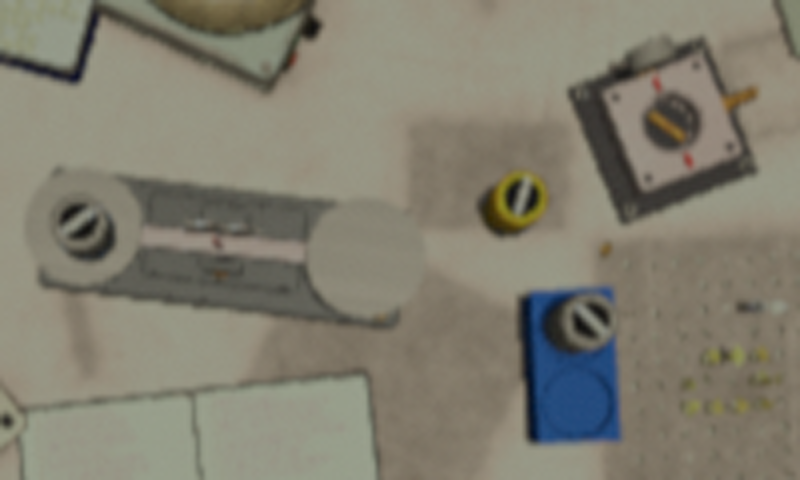

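View pics/scenec.png

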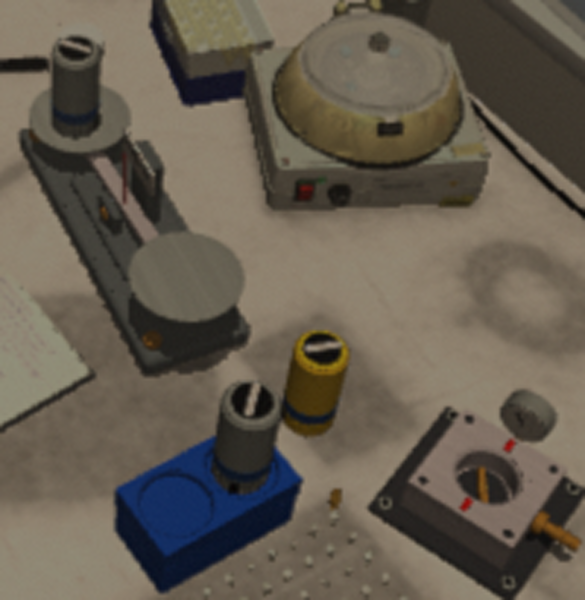

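The crops show the stand cartridge top at topc (593,318), the left-pan one at (81,223), the right pan centred at (366,259), and the bore at (672,121) with the key anticlockwise of the red marks at (657,85) and (688,160).

```bash
python3 - <<'E'
from h import *
t=lambda x,y:((x+.5)/4-.5+215,(y+.5)/4-.5+125)
s=lambda x,y:((x+.5)/2.925-.5+265,(y+.5)/2.927-.5+140)
for n,a,b,z in [("standcart",(592,320),(249,399),149.5),("leftcart",(82,224),(77,46),149.5),("rpan",(366,259),(186,277),77.5),("bore",(672,121),(488,477),40),("lpan",(83,228),(80,119),54.5)]:
    p,e=tri(ray("top",*t(*a)),ray("scene",*s(*b)));print(n,p.round(1),round(e,1),onz("top",*t(*a),z).round(1),onz("scene",*s(*b),z).round(1))
def ang(a,b,z): 
    d=onz("top",*t(*a),z)-onz("top",*t(*b),z);return np.round(np.arctan2(d[1],d[0]),3),np.linalg.norm(d).round(1)
def angs(a,b,z): 
    d=onz("scene",*s(*a),z)-onz("scene",*s(*b),z);return np.round(np.arctan2(d[1],d[0]),3),np.linalg.norm(d).round(1)
print("marks",ang((657,85),(688,160),40),angs((510,445),(465,504),40))
print("key",ang((650,110),(688,135),22),angs((479,467),(487,501),22))
print("bar stand",ang((577,303),(605,334),149.5),angs((253,383),(248,415),149.5))
print("bar left",ang((95,211),(66,236),149.5),angs((64,40),(90,53),149.5))
print("stand axis",ang((529,290),(534,437),62),ang((613,290),(618,440),62))
print("beam",ang((83,228),(366,259),66))
# gripper axes
print(tool()[:3,:3].round(3))
E
```

```text
standcart [460.  -42.6 144.6] 2.7 [460.9 -42.5 149.5] [456.4 -44.5 149.5]
leftcart [545.2 339.1 149.1] 1.4 [544.5 339.3 149.5] [545.6 338.4 149.5]
rpan [520.5 121.   72.1] 0.8 [519.5 121.6  77.5] [518.1 117.4  77.5]
bore [ 631.2 -136.7   31.4] 0.6 [ 629.9 -134.9   40. ] [ 625.6 -139.6   40. ]
lpan [555.4 348.2  46.5] 1.5 [553.7 347.8  54.5] [551.8 340.9  54.5]
marks (np.float64(0.347), np.float64(66.7)) (np.float64(0.331), np.float64(69.0))
key (np.float64(0.951), np.float64(37.6)) (np.float64(1.044), np.float64(30.4))
bar stand (np.float64(0.698), np.float64(31.3)) (np.float64(0.821), np.float64(28.0))
bar left (np.float64(-0.882), np.float64(28.9)) (np.float64(1.96), np.float64(28.6))
stand axis (np.float64(-0.005), np.float64(117.7)) (np.float64(-0.008), np.float64(120.1))
beam (np.float64(1.432), np.float64(228.0))
[[-0.916  0.401 -0.001]
 [ 0.401  0.916 -0.001]
 [ 0.    -0.001 -1.   ]]
```

Geometry is consistent: bore at (628,-137), right pan at (519,120), stand cartridge at (459,-43) and marks yaw ≈0.34. Next I move over the stand cartridge with tool x along its bar.

```bash
A='[-0.973,-0.845,0,0,0,0,85]'; 
python3 -m crank '[[[-0.973,-0.845,0,0,0,0,85],[-0.973,-0.845,0,0,0,0,85],[-0.973,-0.845,0,0,0,0,85],[-0.973,-0.845,0,0,0,0,85],[-0.973,-0.845,0,0,0,0,85],[-0.973,-0.845,0,0,0,0,85],[-0.973,-0.845,0,0,0,0,85],[-0.973,-0.845,0,0,0,0,85]]]' 30
python3 -m crank '[[[-0.973,-0.845,0,0,0,0,85],[-0.973,-0.845,0,0,0,0,85],[-0.973,-0.845,0,0,0,0,85],[-0.973,-0.845,0,0,0,0,85],[-0.973,-0.845,0,0,0,0,85],[-0.973,-0.845,0,0,0,0,85],[-0.973,-0.845,0,0,0,0,85],[-0.973,-0.845,0,0,0,0,85]]]'
python3 -m crank '[[[-0.973,-0.845,0,0,0,0,85],[-0.973,-0.845,0,0,0,0,85],[0,0,0,0,0,1,85],[0,0,0,0,0,1,85],[0,0,0,0,0,1,85],[0,0,0,0,0,1,85],[0,0,0,0,0,1,85],[0,0,0,0,0,1,85]]]'
python3 -m crank '[[[0,0,0,0,0,1,85],[0,0,0,0,0,1,85],[0,0,0,0,0,1,85],[0,0,0,0,0,1,85],[0,0,0,0,0,1,85],[0,0,0,0,0,1,85],[0,0,0,0,0,1,85],[0,0,0,0,0,1,85]]]'
python3 - <<'E'
from h import *
T=wT();cv2.imwrite("pics/w1.png",capture("wrist"));np.save("w1.npy",T)
print(tool().round(3),sense()["time_s"],sense()["joints"])
print(proj("wrist",[459,-43,149.5],T))
E
```

```text
time_s: 0.9
eef_pos: [321.3, 246.8, 208.5]
ee_rot: [-0.0, 0.205, 0.979, -0.0]
force: [0.5, 0.4, -0.7]
grip_width: 0.991
grip_force: 0.0
time_s: 1.7
eef_pos: [431.8, 13.9, 208.5]
ee_rot: [-0.0, 0.205, 0.979, 0.0]
force: [0.3, 1.2, -0.3]
grip_width: 1.0
grip_force: 0.0
time_s: 2.5
eef_pos: [459.0, -43.0, 208.4]
ee_rot: [-0.0, 0.588, 0.809, -0.0]
force: [0.9, -0.5, 0.2]
grip_width: 0.993
grip_force: 0.0
time_s: 3.3
eef_pos: [459.0, -43.0, 208.4]
ee_rot: [-0.0, 0.927, 0.375, -0.0]
force: [0.1, 0.6, 0.6]
grip_width: 0.991
grip_force: 0.0
[[ 7.24000e-01  6.90000e-01 -1.00000e-03  4.58986e+02]
 [ 6.90000e-01 -7.24000e-01  0.00000e+00 -4.29910e+01]
 [-0.00000e+00 -1.00000e-03 -1.00000e+00  2.08432e+02]
 [ 0.00000e+00  0.00000e+00  0.00000e+00  1.00000e+00]] 3.35 [-3.48443908e-01  1.71856774e-01  1.67912843e+00  2.46904568e-05
  1.29128736e+00  4.60898033e-01]
[284.5 215.1]
```

View pics/w1.png

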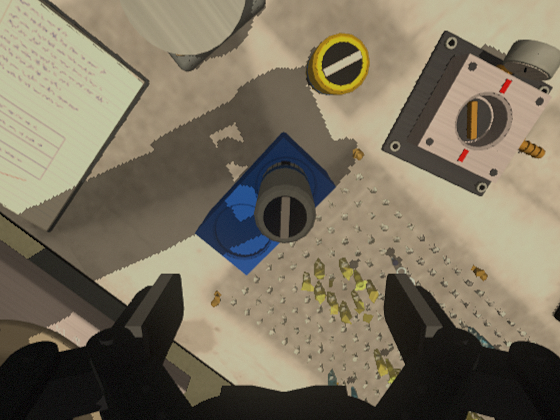

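The wrist view shows the cartridge top at (284,217) with its bar nearly along image vertical, right where expected. The dock bore is at (484,122), its red marks at (506,87) and (462,155), and the key at about (474,102)-(475,140).

```bash
python3 - <<'E'
from h import *
T=np.load("w1.npy");im=cv2.imread("pics/w1.png");hsv=cv2.cvtColor(im,cv2.COLOR_BGR2HSV)
W=lambda u,v,z:onz("wrist",u,v,z,T)
def comps(m,x0,y0,x1,y1,amin):
    k=np.zeros_like(m);k[y0:y1,x0:x1]=m[y0:y1,x0:x1];n,l,st,c=cv2.connectedComponentsWithStats(k)
    return [(i,l,st[i],c[i]) for i in range(1,n) if st[i][4]>=amin]
red=((hsv[...,0]<6)|(hsv[...,0]>174))&(hsv[...,1]>120)&(hsv[...,2]>80)
ms=comps(red.astype(np.uint8),430,60,540,190,20)
ps=[W(*c[3],40) for c in ms];print("red",[(c[3].round(1),c[2][4]) for c in ms],np.round(ps,1))
if len(ps)==2:
    d=ps[0]-ps[1];print("mid",(ps[0]+ps[1])/2,"yaw",np.arctan2(d[1],d[0]))
# key
br=(hsv[...,0]>8)&(hsv[...,0]<28)&(hsv[...,1]>130)&(hsv[...,2]>70)
for i,l,s,c in comps(br.astype(np.uint8),455,90,500,150,40):
    pts=np.argwhere(l==i)[:,::-1].astype(np.float32);r=cv2.minAreaRect(pts)
    P=np.array([W(*p,23)[:2] for p in pts]);C=P-P.mean(0);v=np.linalg.svd(C,full_matrices=False)[2][0]
    print("key",r,P.mean(0),"yaw",np.arctan2(v[1],v[0]),np.ptp(C@v))
# dark top of cart
g=hsv[...,2]; dk=(g<60).astype(np.uint8)
for i,l,s,c in comps(dk,255,190,315,246,100):
    cn=cv2.findContours((l==i).astype(np.uint8),0,2)[0]; print("dark",s,c.round(1))
wb=((g>110)&(hsv[...,1]<60)).astype(np.uint8)
for i,l,s,c in comps(wb,268,190,300,246,60):
    pts=np.argwhere(l==i)[:,::-1];P=np.array([W(*p,149.5)[:2] for p in pts]);C=P-P.mean(0);v=np.linalg.svd(C,full_matrices=False)[2][0]
    print("bar",s,c.round(1),P.mean(0),"yaw",np.arctan2(v[1],v[0]),np.ptp(C@v))
for (u,v) in [(484,122)]: print("bore",W(u,v,40))
E
```

```text
red [(array([505.1,  85.7]), np.int32(87)), (array([462.8, 155. ]), np.int32(69))] [[ 657.4 -126.4   40. ]
 [ 593.1 -149.5   40. ]]
mid [ 625.24338877 -137.95426038   40.        ] yaw 0.34435473802824695
key ((473.30450439453125, 119.97516632080078), (6.602932929992676, 38.189937591552734), 2.0454084873199463) [ 625.15112972 -137.39969052] yaw -2.2394995415651793 36.28906640437009
dark [263 196  20  41 546] [273.  215.8]
dark [288 196  19  41 540] [296.4 216.7]
bore [ 625.36358874 -138.82977148   40.        ]
```

Dock at (625.2,-138), marks yaw 0.344, key yaw ≈0.90. Now I descend and grip.

```bash

python3 -m crank '[[[-0.03,0,0.7,0,0,0,85],[0,0,0.8,0,0,0,85],[0,0,0.8,0,0,0,85],[0,0,0.8,0,0,0,85],[0,0,0.7,0,0,0,85],[0,0,0.4,0,0,0,85],[0,0,0.12,0,0,0,85],[0,0,0,0,0,0,60]]]' 40
python3 -m crank '[[[0,0,0,0,0,0,35],[0,0,0,0,0,0,35],[0,0,0,0,0,0,35],[0,0,0,0,0,0,35],[0,0,0,0,0,0,35],[0,0,0,0,0,0,35],[0,0,0,0,0,0,35],[0,0,0,0,0,0,35]]]' 40
```

```text
time_s: 4.15
eef_pos: [458.7, -43.6, 100.8]
ee_rot: [0.0, 0.926, 0.378, -0.0]
force: [0.4, 0.5, -0.4]
grip_width: 0.851
grip_force: 0.0
time_s: 4.95
eef_pos: [459.1, -43.8, 101.6]
ee_rot: [0.001, 0.926, 0.378, 0.001]
force: [-1.4, 0.7, 5.8]
grip_width: 0.497
grip_force: 40.3
```

```bash

python3 -m crank '[[[0,0,-0.3,0,0,0,35],[0,0,-0.6,0,0,0,35],[0,0,-0.8,0,0,0,35],[0,0,-0.8,0,0,0,35],[0,0,-0.7,0,0,0,35],[0,0,-0.4,0,0,0,35],[0,0,0,0,0,0,35],[0,0,0,0,0,0,35]]]'
python3 -m crank '[[[0.4,-0.2,0,0,0,0,35],[0.8,-0.4,0,0,0,0,35],[0.9,-0.43,0,0,0,0,35],[1,-0.45,0,0,0,0,35],[1,-0.45,0,0,0,0,35],[0.9,-0.45,0,0,0,0,35],[0.8,-0.4,0,0,0,0,35],[0.5,-0.22,0,0,0,0,35]]]'
python3 -m crank '[[[0,0,0.2,0,0,0,35],[0,0,0.4,0,0,0,35],[0,0,0.5,0,0,0,35],[0,0,0.5,0,0,0,35],[0,0,0.4,0,0,0,35],[0,0,0.2,0,0,0,35],[0,0,0,0,0,0,35],[0,0,0,0,0,0,35]]]'
python3 - <<'E'
from h import *
T=wT();cv2.imwrite("pics/w2.png",capture("wrist"));np.save("w2.npy",T);print(sense()["eef_pos"],sense()["force"])
E
```

```text
time_s: 5.75
eef_pos: [458.3, -43.5, 190.1]
ee_rot: [-0.0, 0.926, 0.377, -0.0]
force: [-0.6, -0.3, -2.4]
grip_width: 0.497
grip_force: 41.2
time_s: 6.55
eef_pos: [518.7, 122.2, 189.8]
ee_rot: [-0.0, 0.926, 0.378, -0.001]
force: [0.2, 0.6, -2.9]
grip_width: 0.493
grip_force: 41.2
time_s: 7.35
eef_pos: [519.1, 120.1, 136.0]
ee_rot: [0.0, 0.926, 0.377, 0.0]
force: [-0.1, 0.4, -1.4]
grip_width: 0.493
grip_force: 41.2
[519.12084486 120.10213969 136.16930306] [ 0.12616733  0.00979754 -2.49141652]
```

View pics/w2.png

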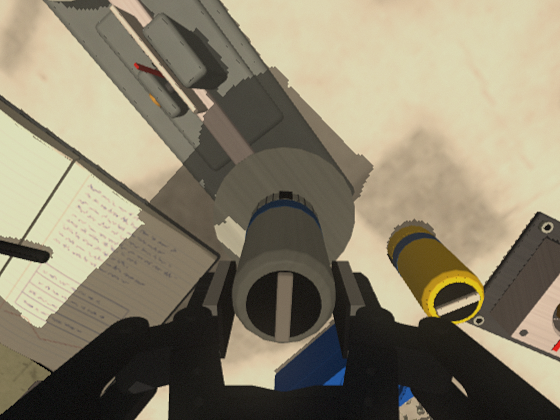

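The pan spans columns ~214–355 at its widest, with its far rim at row ~148. The cartridge hangs upright over it, slot facing the camera. I'll check centring while lowering slowly.

```bash
python3 - <<'E'
from h import *
T=np.load("w2.npy");c=np.array([519.1,120.1,77.5]);x=np.array([.715,.699,0]);y=np.array([.699,-.715,0])
print([proj("wrist",c+48*d,T) for d in (x,y,-y)])
E
python3 -m crank '[[[0,0,0.1,0,0,0,35],[0,0,0.1,0,0,0,35],[0,0,0.08,0,0,0,35],[0,0,0.06,0,0,0,35],[0,0,0.04,0,0,0,35],[0,0,0.02,0,0,0,35],[0,0,0,0,0,0,35],[0,0,0,0,0,0,35]]]'
python3 -m crank '[[[0,0,0.02,0,0,0,35],[0,0,0.02,0,0,0,35],[0,0,0.02,0,0,0,35],[0,0,0.02,0,0,0,35],[0,0,0.02,0,0,0,35],[0,0,0.02,0,0,0,35],[0,0,0,0,0,0,35],[0,0,0,0,0,0,35]]]'
```

```text
[array([284.4, 143.5]), array([355.7, 215.3]), array([213.1, 215.4])]
time_s: 8.2
eef_pos: [518.9, 120.2, 125.8]
ee_rot: [0.0, 0.926, 0.377, 0.0]
force: [0.1, 0.4, -2.0]
grip_width: 0.495
grip_force: 41.2
time_s: 9.0
eef_pos: [518.9, 120.1, 122.7]
ee_rot: [0.0, 0.926, 0.377, 0.0]
force: [0.6, -1.5, -0.8]
grip_width: 0.493
grip_force: 41.4
```

```bash

python3 -m crank '[[[0,0,0.02,0,0,0,35],[0,0,0.02,0,0,0,35],[0,0,0.02,0,0,0,35],[0,0,0.02,0,0,0,35],[0,0,0,0,0,0,35],[0,0,0,0,0,0,35],[0,0,0,0,0,0,35],[0,0,0,0,0,0,35]]]'
python3 -m crank '[[[0,0,0,0,0,0,45],[0,0,0,0,0,0,50],[0,0,0,0,0,0,55],[0,0,0,0,0,0,65],[0,0,0,0,0,0,75],[0,0,0,0,0,0,85],[0,0,0,0,0,0,85],[0,0,0,0,0,0,85]]]'
python3 -m crank '[[[0,0,-0.2,0,0,0,85],[0,0,-0.4,0,0,0,85],[0,0,-0.7,0,0,0,85],[0,0,-0.9,0,0,0,85],[0,0,-1,0,0,0,85],[0,0,-0.9,0,0,0,85],[0,0,-0.5,0,0,0,85],[0,0,0,0,0,0,85]]]'
python3 - <<'E'
from h import *
T=wT();cv2.imwrite("pics/w3.png",capture("wrist"));np.save("w3.npy",T);cv2.imwrite("pics/s3.png",capture("scene"));print(sense()["eef_pos"],sense()["force"])
E
```

```text
time_s: 9.8
eef_pos: [518.9, 120.1, 120.7]
ee_rot: [0.0, 0.926, 0.377, 0.0]
force: [-0.5, -1.8, 0.9]
grip_width: 0.495
grip_force: 41.5
time_s: 10.6
eef_pos: [518.8, 120.1, 120.7]
ee_rot: [-0.0, 0.926, 0.377, -0.0]
force: [0.1, 0.4, 0.4]
grip_width: 0.996
grip_force: 0.0
time_s: 11.4
eef_pos: [519.4, 120.2, 237.5]
ee_rot: [0.001, 0.926, 0.377, 0.002]
force: [-0.2, -0.7, -0.6]
grip_width: 0.993
grip_force: 0.0
[518.52599408 120.12505355 234.99541303] [-0.70442515 -0.85816787  0.19541369]
```

```bash

python3 -m crank '[[[0,0,0,0,0,0,85],[0,0,0,0,0,0,85],[0,0,0,0,0,0,85],[0,0,0,0,0,0,85],[0,0,0,0,0,0,85],[0,0,0,0,0,0,85],[0,0,0,0,0,0,85],[0,0,0,0,0,0,85]]]'
python3 -m crank '[[[0,0,0,0,0,0,85],[0,0,0,0,0,0,85],[0,0,0,0,0,0,85],[0,0,0,0,0,0,85],[0,0,0,0,0,0,85],[0,0,0,0,0,0,85],[0,0,0,0,0,0,85],[0,0,0,0,0,0,85]]]'
python3 -m crank '[[[0,0,0,0,0,0,85],[0,0,0,0,0,0,85],[0,0,0,0,0,0,85],[0,0,0,0,0,0,85],[0,0,0,0,0,0,85],[0,0,0,0,0,0,85],[0,0,0,0,0,0,85],[0,0,0,0,0,0,85]]]'
python3 - <<'E'
from h import *
T=wT();w=capture("wrist");cv2.imwrite("pics/w4.png",w);np.save("w4.npy",T);s=capture("scene");cv2.imwrite("pics/s4.png",s);a=capture("top");cv2.imwrite("pics/t4.png",a)
c=np.hstack([cv2.resize(w[20:320,120:440],(427,400)),cv2.resize(s[130:280,255:380],(333,400),interpolation=cv2.INTER_CUBIC)]);cv2.imwrite("pics/c4.png",c)
print(proj("wrist",[519,120,149.5],T),proj("wrist",[519,120,172.5],T),proj("scene",[545,339,149.5]),proj("scene",[545,339,172.5]))
E
```

```text
time_s: 12.3
eef_pos: [518.8, 120.1, 235.7]
ee_rot: [0.0, 0.926, 0.377, -0.0]
force: [-0.0, -0.4, 0.1]
grip_width: 0.995
grip_force: 0.0
time_s: 13.1
eef_pos: [518.8, 120.2, 235.7]
ee_rot: [-0.0, 0.926, 0.377, -0.0]
force: [0.1, 0.4, -0.3]
grip_width: 0.997
grip_force: 0.0
time_s: 13.9
eef_pos: [518.8, 120.1, 235.7]
ee_rot: [0.0, 0.926, 0.377, 0.0]
force: [0.4, -0.0, 0.1]
grip_width: 0.996
grip_force: 0.0
[284.6 203.2] [284.7 213. ] [290.7 155.3] [290.8 148.5]
```

View pics/c4.png

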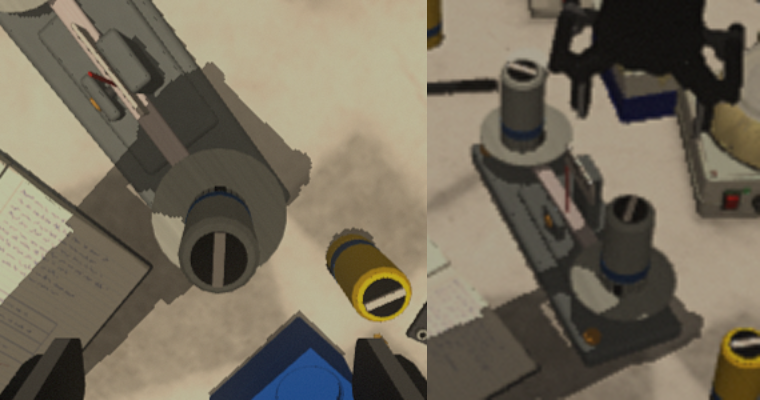

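```bash
python3 - <<'E'
from h import *
print(proj("scene",[519,120,149.5]),proj("scene",[519,120,172.5]),proj("top",[519,120,149.5]),proj("top",[519,120,172.5]))
for n,x0,y0,x1,y1 in (("s0",275,145,305,170),("s4",275,145,305,170),("s4",315,195,345,225),("w4",250,185,320,245)):
    f={"s0":"scene0"}.get(n,n);im=cv2.imread(f"pics/{f}.png")[y0:y1,x0:x1];g=cv2.cvtColor(im,cv2.COLOR_BGR2GRAY)
    m=(g<50).astype(np.uint8);m=cv2.morphologyEx(m,cv2.MORPH_CLOSE,np.ones((5,5) if n!="w4" else (15,15)))
    k,l,st,c=cv2.connectedComponentsWithStats(m);i=1+np.argmax(st[1:,4]);print(n,st[i],c[i]+[x0,y0])
# same for left cart in top images
im0=cv2.imread("pics/scene0.png");im4=cv2.imread("pics/s4.png");print(cv2.absdiff(im0,im4)[145:185,278:303].mean())
E
```

```text
[330.1 213.6] [330.9 206.8] [308. 187.] [308.5 186.1]
s0 [  0   8  24  17 237] [288.41772152 162.18987342]
s4 [10  8 11  7 52] [290.5        156.48076923]
s4 [  0   3  25  27 365] [325.23013699 211.66849315]
w4 [   0    0   56   49 1507] [281.7080292  211.94359655]
16.749
```

The right cartridge stays up (wrist row 213.5 against 213 predicted up and 203 down) and the left is down (scene row 156.5 against 155.3). So the left-pan cartridge is the heavier one, and I move over it.

```bash

python3 -m crank '[[[0.86,-0.69,0,0,0,0,85],[0.86,-0.69,0,0,0,0,85],[0.86,-0.69,0,0,0,0,85],[0.86,-0.69,0,0,0,0,85],[0.86,-0.69,0,0,0,0,85],[0.86,-0.69,0,0,0,0,85],[0.86,-0.69,0,0,0,0,85],[0.86,-0.69,0,0,0,0,85]]]'
python3 -m crank '[[[0,0,0,0,0,-0.95,85],[0,0,0,0,0,-0.95,85],[0,0,0,0,0,-0.95,85],[0,0,0,0,0,-0.95,85],[0,0,0,0,0,-0.95,85],[0,0,0,0,0,-0.95,85],[0,0,0,0,0,-0.95,85],[0,0,0,0,0,-0.95,85]]]'
python3 -m crank '[[[0,0,0,0,0,-0.95,85],[0,0,0,0,0,-0.95,85],[0,0,0.5,0,0,0,85],[0,0,0.6,0,0,0,85],[0,0,0,0,0,0,85],[0,0,0,0,0,0,85],[0,0,0,0,0,0,85],[0,0,0,0,0,0,85]]]'
python3 - <<'E'
from h import *
T=wT();t=tool();im=capture("wrist");cv2.imwrite("pics/w5.png",im);np.save("w5.npy",T)
print(t[:3,3].round(1),"xyaw",np.arctan2(t[1,0],t[0,0]))
u,v=proj("wrist",[545,339,149.5],T).astype(int);print(u,v)
x0,y0=u-45,v-45;g=cv2.cvtColor(im,cv2.COLOR_BGR2GRAY)[y0:y0+90,x0:x0+90]
m=(g<55).astype(np.uint8);n,l,st,c=cv2.connectedComponentsWithStats(m)
for i in np.argsort(-st[1:,4])[:3]+1:print(st[i],(c[i]+[x0,y0]).round(1))
cv2.imwrite("pics/w5c.png",cv2.resize(im[100:320,160:410],(500,440)))
E
```

```text
time_s: 14.85
eef_pos: [545.3, 340.2, 235.6]
ee_rot: [-0.0, 0.926, 0.377, -0.0]
force: [-0.7, -0.4, 0.7]
grip_width: 0.991
grip_force: 0.0
time_s: 15.65
eef_pos: [545.4, 339.0, 235.6]
ee_rot: [-0.0, 0.606, 0.796, -0.0]
force: [-0.1, -0.0, -0.4]
grip_width: 0.992
grip_force: 0.0
time_s: 16.45
eef_pos: [545.6, 339.2, 208.8]
ee_rot: [0.0, 0.498, 0.867, 0.0]
force: [0.4, 0.0, -0.3]
grip_width: 0.996
grip_force: 0.0
[545.6 339.2 208.8] xyaw 2.0998924374668
284 217
[ 46  19  21  41 556] [294.6 211. ]
[ 22  20  20  41 553] [271.4 212.9]
[ 16   0  56  26 526] [283. 179.]
```

View pics/w5c.png

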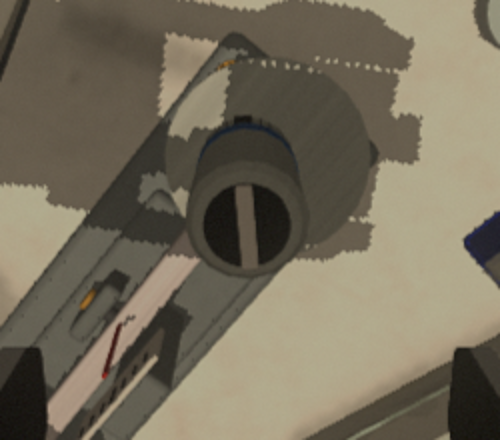

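Disc at (283,212), width 45 px (same height as before, so this pan is down), bar leaning ≈0.085 rad anticlockwise. I'll correct for that, descend and grip softly.

```bash

python3 -m crank '[[[0.11,-0.03,0.5,0,0,-0.6,85],[0,0,0.8,0,0,0,85],[0,0,0.8,0,0,0,85],[0,0,0.8,0,0,0,85],[0,0,0.7,0,0,0,85],[0,0,0.5,0,0,0,85],[0,0,0.23,0,0,0,85],[0,0,0,0,0,0,70]]]' 20
python3 -m crank '[[[0,0,0,0,0,0,55],[0,0,0,0,0,0,50],[0,0,0,0,0,0,47],[0,0,0,0,0,0,45],[0,0,0,0,0,0,44],[0,0,0,0,0,0,43],[0,0,0,0,0,0,42],[0,0,0,0,0,0,41]]]' 20
```

```text
time_s: 17.3
eef_pos: [543.2, 341.0, 99.7]
ee_rot: [-0.0, 0.461, 0.888, -0.0]
force: [0.2, 0.5, -0.6]
grip_width: 0.847
grip_force: 0.0
time_s: 18.1
eef_pos: [543.6, 341.2, 100.4]
ee_rot: [0.0, 0.461, 0.888, 0.0]
force: [1.0, 0.7, 5.4]
grip_width: 0.507
grip_force: 20.2
```

```bash

python3 -m crank '[[[0,0,-0.1,0,0,0,38],[0,0,-0.2,0,0,0,35],[0,0,-0.3,0,0,0,35],[0,0,-0.5,0,0,0,35],[0,0,-0.9,0,0,0,35],[0,0,-1,0,0,0,35],[0,0,-1,0,0,0,35],[0,0,-1,0,0,0,35]]]' 20
python3 -m crank '[[[0,0,-0.5,0,0,0,35],[0,0,-0.1,0,0,0,35],[-0.5,-0.24,0,0,0,0,35],[-0.976,-0.463,0,0,0,0,35],[-0.976,-0.463,0,0,0,0,35],[-0.976,-0.463,0,0,0,0,35],[-0.976,-0.463,0,0,0,0,35],[-0.976,-0.463,0,0,0,0,35]]]' 40
python3 -m crank '[[[-0.976,-0.463,0,0,0,0,35],[-0.976,-0.463,0,0,0,0,35],[-0.976,-0.463,0,0,0,0,35],[-0.976,-0.463,0,0,0,0,35],[-0.976,-0.463,0,0,0,0,35],[-0.976,-0.463,0,0,0,0,35],[-0.976,-0.463,0,0,0,0,35],[-0.976,-0.463,0,0,0,0,35]]]'
python3 -m crank '[[[-0.976,-0.463,0,0,0,0,35],[-0.976,-0.463,0,0,0,0,35],[-0.976,-0.463,0,0,0,0,35],[-0.976,-0.463,0,0,0,0,35],[-0.476,-0.223,0,0,0,0,35],[0,0,0,0,0,0.8,35],[0,0,0,0,0,1,35],[0,0,0,0,0,1,35]]]'
python3 -m crank '[[[0,0,0,0,0,1,35],[0,0,0,0,0,1,35],[0,0,0,0,0,1,35],[0,0,0,0,0,1,35],[0,0,0,0,0,0.6,35],[0,0,0,0,0,0,35],[0,0,0,0,0,0,35],[0,0,0,0,0,0,35]]]'
python3 - <<'E'
from h import *
T=wT();t=tool();im=capture("wrist");cv2.imwrite("pics/w6.png",im);np.save("w6.npy",T)
print(t[:3,3].round(1),"xyaw",np.arctan2(t[1,0],t[0,0]),sense()["joints"],sense()["force"])
E
```

```text
time_s: 18.9
eef_pos: [543.1, 340.9, 226.7]
ee_rot: [0.0, 0.461, 0.888, -0.0]
force: [0.9, -0.7, -2.3]
grip_width: 0.506
grip_force: 21.0
time_s: 19.7
eef_pos: [568.0, 192.2, 238.4]
ee_rot: [-0.001, 0.461, 0.888, -0.001]
force: [0.3, -0.6, -2.4]
grip_width: 0.494
grip_force: 41.1
time_s: 20.5
eef_pos: [604.4, -20.5, 238.3]
ee_rot: [-0.001, 0.461, 0.887, -0.0]
force: [-0.7, 1.0, -1.5]
grip_width: 0.503
grip_force: 41.1
time_s: 21.3
eef_pos: [625.2, -138.0, 238.8]
ee_rot: [-0.001, 0.626, 0.779, -0.0]
force: [0.2, 0.3, -2.9]
grip_width: 0.496
grip_force: 41.1
time_s: 22.1
eef_pos: [625.6, -138.0, 239.7]
ee_rot: [-0.0, 0.838, 0.545, -0.0]
force: [0.2, -0.3, -3.0]
grip_width: 0.494
grip_force: 41.1
[ 625.6 -138.   239.7] xyaw 1.1527878299533247 [-3.99575346e-01  5.63725782e-01  1.04652531e+00  8.21832214e-06
  1.53177022e+00  1.87979748e-02] [-0.14036221 -1.20573755 -2.72068369]
```

View pics/w6.png

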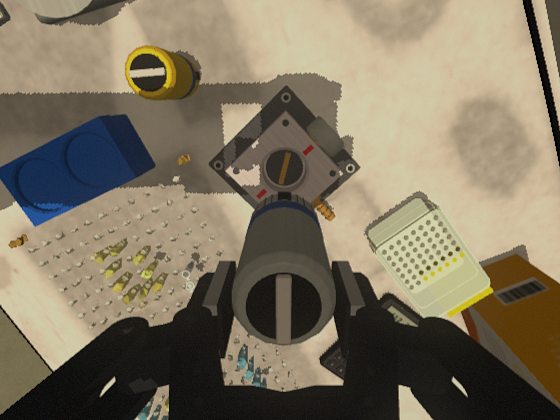

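The cartridge's bar runs vertically at (284,307). The bore is at (284,168), red marks at (308,150) and (262,193), and the key is tilted a little clockwise in the picture.

```bash
python3 - <<'E'
from h import *
T=np.load("w6.npy");im=cv2.imread("pics/w6.png");hsv=cv2.cvtColor(im,cv2.COLOR_BGR2HSV)
W=lambda u,v,z:onz("wrist",u,v,z,T)
red=(((hsv[...,0]<6)|(hsv[...,0]>174))&(hsv[...,1]>110)&(hsv[...,2]>60)).astype(np.uint8)
red[:130]=0;red[210:]=0;red[:,:240]=0;red[:,330:]=0
n,l,st,c=cv2.connectedComponentsWithStats(red);idx=[i for i in range(1,n) if st[i][4]>12];print(st[idx],c[idx])
ps=[W(*c[i],40) for i in idx];print(np.round(ps,1))
if len(ps)==2:d=ps[0]-ps[1];print((ps[0]+ps[1])/2,np.arctan2(d[1],d[0]))
br=((hsv[...,0]>8)&(hsv[...,0]<28)&(hsv[...,1]>120)&(hsv[...,2]>60)).astype(np.uint8)[145:195,264:306]
n,l,st,c=cv2.connectedComponentsWithStats(br);i=1+np.argmax(st[1:,4]);pts=np.argwhere(l==i)[:,::-1]+[264,145]
for z in(20,26):
    P=np.array([W(*p,z)[:2] for p in pts]);C=P-P.mean(0);v=np.linalg.svd(C,full_matrices=False)[2][0];print("key",z,P.mean(0),np.arctan2(v[1],v[0]),np.ptp(C@v))
g=hsv[...,2];m=(g<62).astype(np.uint8);m[:272]=0;m[342:]=0;m[:,:246]=0;m[:,322:]=0
n,l,st,c=cv2.connectedComponentsWithStats(m)
for i in np.argsort(-st[1:,4])[:2]+1:print("dark",st[i],c[i])
print("cart top pred",proj("wrist",tool()[:3,3]+[0,0,49],T), "dock pred",proj("wrist",[625.2,-138,40],T))
i=m.copy();cs=cv2.findContours(m,0,2)[0];pp=np.vstack([q for q in cs if cv2.contourArea(q)>200]);print(cv2.fitEllipse(cv2.convexHull(pp)))
(e)=W(*cv2.fitEllipse(cv2.convexHull(pp))[0],288.7);print(e)
E
```

```text
[[303 145  11  11  58]
 [257 189  10  10  47]] [[307.87931034 149.67241379]
 [261.23404255 193.36170213]]
[[ 657.2 -126.5   40. ]
 [ 593.2 -149.4   40. ]]
[ 625.20104931 -137.95613672   40.        ] 0.3435852680635472
key 20 [ 625.34955743 -137.67782311] -2.235097017551349 37.34013771886116
key 26 [ 625.83084394 -136.56299909] -2.2350970175513494 36.758127292674025
dark [ 246  273   76   67 3038] [283.33640553 305.94107966]
cart top pred [286.5 308.4] dock pred [284.1 172. ]
((283.2153625488281, 305.99176025390625), (67.30091857910156, 76.22601318359375), 90.66053009033203)
[ 624.92845948 -136.48921497  288.7       ]
```

Both views put the dock at (625.2,-138.0) and the key at yaw 0.906. I turn to about 0.95, just anticlockwise of the key, and lower to the mouth.

```bash

python3 -m crank '[[[0,0,0.5,0,0,0.7,35],[0,0,0.9,0,0,0.75,35],[0,0,1,0,0,0,35],[0,0,1,0,0,0,35],[0,0,1,0,0,0,35],[0,0,0.8,0,0,0,35],[0,0,0.5,0,0,0,35],[0,0,0.2,0,0,0,35]]]'
python3 -m crank '[[[0,0,0.1,0,0,0,35],[0,0,0.1,0,0,0,35],[0,0,0.1,0,0,0,35],[0,0,0.1,0,0,0,35],[0,0,0,0,0,0,35],[0,0,0,0,0,0,35],[0,0,0,0,0,0,35],[0,0,0,0,0,0,35]]]'
```

```text
time_s: 22.95
eef_pos: [625.4, -137.9, 91.3]
ee_rot: [-0.001, 0.89, 0.457, -0.001]
force: [-0.7, 0.8, -2.0]
grip_width: 0.495
grip_force: 41.1
time_s: 23.75
eef_pos: [625.9, -138.0, 82.6]
ee_rot: [0.0, 0.89, 0.457, 0.0]
force: [-0.1, 0.2, -2.1]
grip_width: 0.492
grip_force: 41.1
```

```bash

python3 -m crank '[[[0,0,0.06,0,0,0,35],[0,0,0.06,0,0,0,35],[0,0,0.06,0,0,0,35],[0,0,0.04,0,0,0,35],[0,0,0.04,0,0,0,35],[0,0,0,0,0,0,35],[0,0,0,0,0,0,35],[0,0,0,0,0,0,35]]]'
python3 -m crank '[[[0,0,0.04,0,0,0,35],[0,0,0.04,0,0,0,35],[0,0,0.04,0,0,0,35],[0,0,0.04,0,0,0,35],[0,0,0,0,0,0,35],[0,0,0,0,0,0,35],[0,0,0,0,0,0,35],[0,0,0,0,0,0,35]]]'
```

```text
time_s: 24.55
eef_pos: [625.8, -138.0, 76.0]
ee_rot: [0.0, 0.89, 0.457, 0.0]
force: [-0.1, -0.5, -2.5]
grip_width: 0.492
grip_force: 41.1
time_s: 25.35
eef_pos: [625.8, -138.0, 72.0]
ee_rot: [0.0, 0.89, 0.457, 0.0]
force: [-0.1, 0.9, -2.2]
grip_width: 0.495
grip_force: 41.1
```

```bash

python3 -m crank '[[[0,0,0.02,0,0,0,35],[0,0,0.02,0,0,0,35],[0,0,0.02,0,0,0,35],[0,0,0.02,0,0,0,35],[0,0,0,0,0,0,35],[0,0,0,0,0,0,35],[0,0,0,0,0,0,35],[0,0,0,0,0,0,35]]]'
python3 -m crank '[[[0,0,0.02,0,0,0,35],[0,0,0.02,0,0,0,35],[0,0,0.02,0,0,0,35],[0,0,0,0,0,0,35],[0,0,0,0,0,0,35],[0,0,0,0,0,0,35],[0,0,0,0,0,0,35],[0,0,0,0,0,0,35]]]'
```

```text
time_s: 26.15
eef_pos: [625.8, -138.0, 69.9]
ee_rot: [-0.0, 0.89, 0.457, -0.0]
force: [0.8, -0.4, -2.1]
grip_width: 0.495
grip_force: 41.1
time_s: 26.95
eef_pos: [625.8, -138.0, 68.4]
ee_rot: [0.0, 0.89, 0.457, -0.0]
force: [0.0, 1.0, -1.5]
grip_width: 0.495
grip_force: 41.1
```

```bash

python3 -m crank '[[[0,0,0.02,0,0,0,35],[0,0,0.02,0,0,0,35],[0,0,0.02,0,0,0,35],[0,0,0,0,0,0,35],[0,0,0,0,0,0,35],[0,0,0,0,0,0,35],[0,0,0,0,0,0,35],[0,0,0,0,0,0,35]]]'
python3 -m crank '[[[0,0,0.02,0,0,0,35],[0,0,0.02,0,0,0,35],[0,0,0,0,0,0,35],[0,0,0,0,0,0,35],[0,0,0,0,0,0,35],[0,0,0,0,0,0,35],[0,0,0,0,0,0,35],[0,0,0,0,0,0,35]]]'
```

```text
time_s: 27.75
eef_pos: [625.8, -138.0, 66.9]
ee_rot: [-0.0, 0.89, 0.457, 0.0]
force: [-0.1, 1.5, -2.4]
grip_width: 0.493
grip_force: 41.1
time_s: 28.55
eef_pos: [625.8, -138.0, 65.9]
ee_rot: [-0.0, 0.89, 0.457, 0.0]
force: [0.3, -0.6, -2.3]
grip_width: 0.494
grip_force: 41.1
```

```bash

python3 -m crank '[[[0,0,0.02,0,0,0,35],[0,0,0.02,0,0,0,35],[0,0,0.02,0,0,0,35],[0,0,0,0,0,0,35],[0,0,0,0,0,0,35],[0,0,0,0,0,0,35],[0,0,0,0,0,0,35],[0,0,0,0,0,0,35]]]'
python3 -m crank '[[[0,0,0.02,0,0,0,35],[0,0,0.02,0,0,0,35],[0,0,0,0,0,0,35],[0,0,0,0,0,0,35],[0,0,0,0,0,0,35],[0,0,0,0,0,0,35],[0,0,0,0,0,0,35],[0,0,0,0,0,0,35]]]'
```

```text
time_s: 29.35
eef_pos: [625.8, -138.0, 64.4]
ee_rot: [-0.0, 0.89, 0.457, -0.0]
force: [-0.1, 0.3, -2.6]
grip_width: 0.494
grip_force: 41.1
time_s: 30.15
eef_pos: [625.8, -138.0, 63.4]
ee_rot: [-0.0, 0.89, 0.457, 0.0]
force: [-0.4, 0.9, -3.1]
grip_width: 0.494
grip_force: 41.1
```

No resistance at 17.5 mm underside, below the lowest possible key top, so it's over the key. I continue to the floor.

```bash

python3 -m crank '[[[0,0,0.02,0,0,0,35],[0,0,0.02,0,0,0,35],[0,0,0.02,0,0,0,35],[0,0,0.02,0,0,0,35],[0,0,0,0,0,0,35],[0,0,0,0,0,0,35],[0,0,0,0,0,0,35],[0,0,0,0,0,0,35]]]'
python3 -m crank '[[[0,0,0.02,0,0,0,35],[0,0,0.02,0,0,0,35],[0,0,0,0,0,0,35],[0,0,0,0,0,0,35],[0,0,0,0,0,0,35],[0,0,0,0,0,0,35],[0,0,0,0,0,0,35],[0,0,0,0,0,0,35]]]'
```

```text
time_s: 30.95
eef_pos: [625.8, -138.0, 61.4]
ee_rot: [-0.0, 0.89, 0.457, -0.0]
force: [-0.4, -0.0, -3.1]
grip_width: 0.492
grip_force: 41.1
time_s: 31.75
eef_pos: [625.8, -138.0, 60.5]
ee_rot: [0.0, 0.89, 0.457, 0.0]
force: [0.7, 0.9, -1.7]
grip_width: 0.493
grip_force: 41.2
```

```bash

python3 -m crank '[[[0,0,0.02,0,0,0,35],[0,0,0,0,0,0.15,35],[0,0,0,0,0,0.25,35],[0,0,0,0,0,0.25,35],[0,0,0,0,0,0.25,35],[0,0,0,0,0,0.25,35],[0,0,0,0,0,0.25,35],[0,0,0,0,0,0.25,35]]]'
python3 -c "
from h import *
print(sense()['wrist_torque'])"
python3 -m crank '[[[0,0,0,0,0,0.25,35],[0,0,0,0,0,0.25,35],[0,0,0,0,0,0.25,35],[0,0,0,0,0,0.25,35],[0,0,0,0,0,0.25,35],[0,0,0,0,0,0.25,35],[0,0,0,0,0,0.25,35],[0,0,0,0,0,0.25,35]]]'
python3 -c "
from h import *
print(sense()['wrist_torque'])"
```

```text
time_s: 32.55
eef_pos: [625.8, -137.9, 60.3]
ee_rot: [-0.0, 0.937, 0.351, 0.0]
force: [-1.0, 1.4, 1.8]
grip_width: 0.496
grip_force: 41.5
[0.38009221 0.19035584 0.16049599]
time_s: 33.35
eef_pos: [625.8, -137.7, 60.3]
ee_rot: [-0.0, 0.976, 0.217, 0.0]
force: [0.2, 1.6, 1.3]
grip_width: 0.496
grip_force: 41.5
[0.60806168 0.10121241 0.2444902 ]
```

```bash

python3 -m crank '[[[0,0,0,0,0,0.15,35],[0,0,0,0,0,0.15,35],[0,0,0,0,0,0.15,35],[0,0,0,0,0,0.15,35],[0,0,0,0,0,0,35],[0,0,0,0,0,0,35],[0,0,0,0,0,0,35],[0,0,0,0,0,0,35]]]'
python3 -c "
from h import *
t=tool();print(sense()['wrist_torque'],np.arctan2(t[1,0],t[0,0]))"
python3 -m crank '[[[0,0,0,0,0,0.1,35],[0,0,0,0,0,0.1,35],[0,0,0,0,0,0,35],[0,0,0,0,0,0,35],[0,0,0,0,0,0,35],[0,0,0,0,0,0,35],[0,0,0,0,0,0,35],[0,0,0,0,0,0,35]]]'
python3 -c "
from h import *
t=tool();print(sense()['wrist_torque'],np.arctan2(t[1,0],t[0,0]))
cv2.imwrite('pics/w7.png',capture('wrist'))"
```

```text
time_s: 34.15
eef_pos: [626.0, -137.8, 60.3]
ee_rot: [-0.0, 0.984, 0.176, 0.0]
force: [0.3, 4.2, 4.7]
grip_width: 0.5
grip_force: 41.8
[0.99058471 0.10412687 0.1249102 ] 0.3544199179643325
time_s: 34.95
eef_pos: [626.0, -137.8, 60.3]
ee_rot: [-0.0, 0.987, 0.163, 0.0]
force: [-0.3, 3.0, 5.4]
grip_width: 0.496
grip_force: 41.8
[0.97631931 0.11574623 0.16705643] 0.3265397234672841
```

View pics/w7.png

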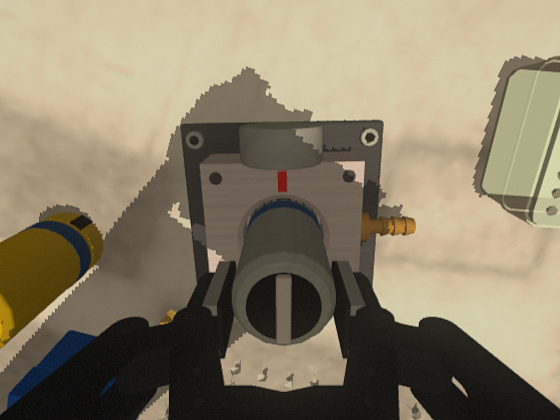

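The bar (column 283) lines up with the red mark (column 282). I release and rise.

```bash

python3 -m crank '[[[0,0,0,0,0,0,45],[0,0,0,0,0,0,50],[0,0,0,0,0,0,60],[0,0,0,0,0,0,70],[0,0,0,0,0,0,80],[0,0,0,0,0,0,80],[0,0,0,0,0,0,80],[0,0,0,0,0,0,80]]]'
python3 -m crank '[[[0,0,-0.2,0,0,0,80],[0,0,-0.4,0,0,0,80],[0,0,-0.8,0,0,0,80],[0,0,-1,0,0,0,80],[0,0,-1,0,0,0,80],[0,0,-1,0,0,0,80],[0,0,-1,0,0,0,80],[0,0,-0.6,0,0,0,80]]]'
python3 -m crank '[[[0,0,0,0,0,0,80],[0,0,0,0,0,0,80],[0,0,0,0,0,0,80],[0,0,0,0,0,0,80],[0,0,0,0,0,0,80],[0,0,0,0,0,0,80],[0,0,0,0,0,0,80],[0,0,0,0,0,0,80]]]'
python3 - <<'E'
from h import *
T=wT();w=capture("wrist");s=capture("scene");t=capture("top")
k=lambda a,n:cv2.resize(a,n,interpolation=cv2.INTER_CUBIC)
cv2.imwrite("pics/c8.png",np.hstack([k(w[60:360,130:430],(400,400)),k(s[130:330,270:470],(400,400))]))
print(proj("wrist",[625.2,-138,109],T),proj("wrist",[625.2,-138,115],T),proj("scene",[625.2,-138,109]),proj("scene",[519,120,149.5]))
E
```

```text
time_s: 35.8
eef_pos: [625.8, -138.0, 60.0]
ee_rot: [0.0, 0.987, 0.163, 0.0]
force: [0.2, 0.5, 0.1]
grip_width: 0.938
grip_force: 0.0
time_s: 36.6
eef_pos: [626.3, -138.2, 213.3]
ee_rot: [0.001, 0.987, 0.163, 0.002]
force: [-0.4, -0.2, -0.1]
grip_width: 0.936
grip_force: 0.0
time_s: 37.4
eef_pos: [625.8, -138.0, 209.9]
ee_rot: [-0.0, 0.987, 0.163, -0.0]
force: [0.2, 0.3, -0.2]
grip_width: 0.937
grip_force: 0.0
[283.2 198.1] [283.2 200.3] [438.2 285. ] [330.1 213.6]
```

View pics/c8.png

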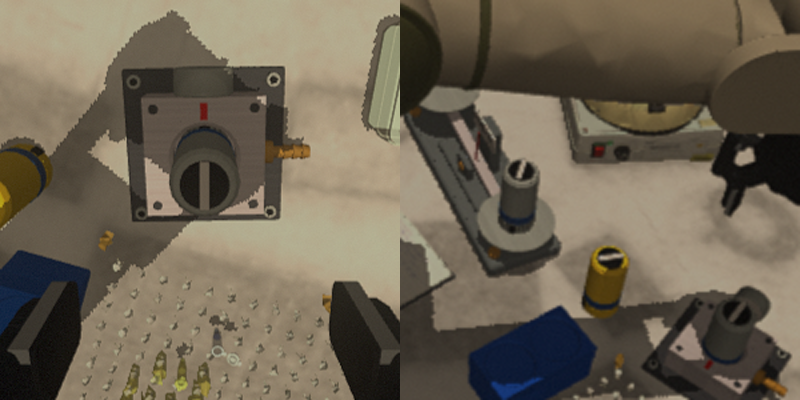

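The cartridge is home in the dock with its bar in line with the marks; its top is at wrist (284,200), as predicted. The lighter one stands on the right pan, and the gripper is clear.

```bash
python3 -c "
from rig import *
print(finish_job())"
```

```text
the job is handed in; nothing more can be done
None
```

The job is handed in at about 37 s: the heavier cartridge (from the left pan) is seated over the key in the dock, turned clockwise until its bar lined up with the red marks and released, and the lighter one stands on the right pan; the verdict itself was not shown.

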